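# Hang a slide carrier on a dip lift and raise it three clicks

## Task

Hang the slide carrier over the lift's horizontal bar so that one leg hangs on either side of it, and let go of it. Then grip the index knob and turn it clockwise to its third click, not beyond, which raises the carrier to its reading height; the lift sinks back if the knob is let go, so finish while still holding the knob there. Leave the other things on the bench where they are.

Things in the scene. Friction and masses are not known exactly. Their poses are not given: they have to be found in the camera images.
- slide_carrier: Loose steel slide carrier, 90 g, on the bench: an inverted U, 34 (x) x 50 (y) x 120 mm high. Two upright legs, 4 mm thick, 58 mm high, inner gap 26 mm along x, a glass slide in each; over them a gable roof sloping 40 degrees to both sides of a ridge along y, with a finger tab on it. Origin: centre of the underside of the feet; z up; y = ridge, to lie along the bar, either way round.
- carrier_tab (a point): Middle of the carrier's upright finger tab, by which it is picked up from above: 10 mm thick (x), 30 mm wide (y); it rises from the ridge at 77 mm to the top at 120 mm above the feet, this point is 100 mm above them. Axes as the carrier's.
- carrier_seat (a point): Point of the carrier where the bar's axis lies when the roof rests on the bar: 64 mm above the carrier's origin, on its z axis. Axes as the carrier's.
- lift_stand: Fixed dip lift: grey base plate 120 (x) x 390 (y) x 14 mm. At y = +155 mm two upright steel guide rods with a yoke on top, 173 mm high; at y = -140 mm an aluminium gearbox 84x84 mm, top at 57 mm, carrying the index knob. Below the bar a shallow steel drip tray, rim at 28 mm, and a low cover, top at 30 mm. Origin: centre of the underside; z up; y from the knob to the rods.
- lift_bar: The lift's moving part: round horizontal steel bar, 12 mm across, held at one end by a block (62 mm in x, 30 mm high) on the guide rods, pointing along the stand's -y towards the knob; its free end has a collar 20 mm across. Origin on the bar's axis, 10 mm from point bar_mid towards the free end; y along the bar.
- bar_mid (a point): Point on the bar's axis (not its top), in the middle of its free length: the end collar begins 65 mm away along -y, the collar at the block 67 mm away along +y. 102 mm above the bench with the lift down, rises 8 mm a click. Axes as the stand's.
- index_knob (a joint): Knob angle, rad. 0 = lift down, its start, against an end stop; grows turning clockwise seen from above. A click every 24 degrees: 0.419, 0.838, 1.257 (third), 1.676; far stop at 2.094. Needs up to 0.3 N m before the middle between two clicks, 0.1 past it; springs back to 0 if let go. The pointer starts at the dial's long tick; short ticks mark the clicks.
- knob_grip (a point): On the upright knob axis at the height to grip, 89 mm above the bench: black bar grip 46 mm long (x), 14 mm thick (y), reaching 14 mm above this point, 21 mm below it to the top of a disc 52 mm across. Turns with the knob: x along the bar grip (pointer line at the -x end), z up.
- timer: Bystander: small off-white kitchen-style timer, 62x64x18 mm. Origin: centre of its underside.
- marker: Bystander: white marker pen with a black cap, lying, 17x130x15 mm. Origin: centre of its underside.
- petri: Bystander: clear petri dish, 64 mm across, 14 mm high. Origin: centre of its underside.
- small_beaker: Bystander: small glass beaker, 46x51 mm, 54 mm high. Origin: centre of its underside.
- stopper: Bystander: grey rubber stopper, 31 mm across, 25 mm high. Origin: centre of its underside.
- stir_bar: Bystander: white stirring bar, 10x30x10 mm. Origin: centre of its underside.
Things that resemble listed ones, but are neither listed nor needed, are in the scene too. Leave any yellow look-alike of the slide_carrier alone.

How it is judged:
On the way, in this order (a step that is already met when the one before it is completed fails the run):
1. the carrier hangs from the bar, let go, with the lift still down (x of carrier_seat in the frame of bar_mid between -0.008 and 0.008 m and y of carrier_seat in the frame of bar_mid between -0.045 and 0.045 m and z of carrier_seat in the frame of bar_mid between -0.006 and 0.008 m and angle between slide_carrier's own z axis and vertical below 0.25 rad and angle between the y axis of slide_carrier and the y axis of lift_stand, either way round below 0.3 rad and contact force between slide_carrier and lift_bar above 0.2 N and contact force between slide_carrier and the arm below 0.1 N and contact force between slide_carrier and the fingers below 0.1 N and value of joint index_knob below 0.2 rad), for 0.3 s.
2. the gripped knob passes the first click (value of joint index_knob between 0.26888 and 1.40664 rad and contact force between the fingers and index_knob above 1 N).
At the end, for the whole second after the job is handed in: Fingers hold the knob (over 2 N) still at 1.257 rad within 0.12; the carrier hangs at rest, touched by no part of the robot: seat point within 8 mm of the bar's axis, 45 mm of the bar's middle along it, upright within 0.25 rad, ridge along the bar within 0.3 rad (x of carrier_seat in the frame of bar_mid between -0.008 and 0.008 m and y of carrier_seat in the frame of bar_mid between -0.045 and 0.045 m and z of carrier_seat in the frame of bar_mid between -0.006 and 0.008 m and angle between slide_carrier's own z axis and vertical below 0.25 rad and angle between the y axis of slide_carrier and the y axis of lift_stand, either way round below 0.3 rad and contact force between slide_carrier and lift_bar above 0.2 N and contact force between slide_carrier and the arm below 0.1 N and contact force between slide_carrier and the fingers below 0.1 N and value of joint index_knob between 1.13664 and 1.37664 rad and velocity of joint index_knob between -0.1 and 0.1 rad/s and contact force between the fingers and index_knob above 2 N and linear speed of slide_carrier below 0.05 m/s); the arm keeps its last pose, push and grip.
It fails at once if the knob was turned well beyond the third click (value of joint index_knob above 1.45664 rad).
It fails at once if a bystander was moved (distance of any of timer, marker, petri, small_beaker, stopper, stir_bar from where it was at the start of the episode above 0.03 m).
It also fails if it takes over 51 s, if anything falls off the work surface, if the arm or the gripper's body presses on something with over 40 N, if the wrist force passes 120 N, or if a joint passes its speed limit or range.

## Robot

A 6-joint arm with a two-finger parallel gripper is mounted at the origin on a cart in front of the work surface, level with it; the furniture and walls round the work are solid. World frame = base frame: x ahead of the robot, y to its left, z up, the work surface at z = 0. Lengths are in m, angles in rad, forces in N, time in s.
With the tool pointing down it reaches from about 0.25 to 0.725 m from the base axis. Payload 4 kg.
Tool frame: the origin (TCP) lies midway between the tips of the shut fingers; the grasp point (between the pads) lies 19 mm behind it; z points along the fingers, y is the line along which they close (so a half turn about z gives the same grasp; the last joint's range is limited). The gripper opens to 85 mm and grips with 20 to 120 N. Pads are 22 mm wide; open, the fingers measure 114 mm over their backs; the gripper's body (76 mm by 85 mm) begins 54 mm behind the grasp point. The pads swing forward as they close: fully open they stand 13 mm farther back than shut.
Start: joints at [1.326, 0.241, 0.005, 1.335, 0, 1.571], TCP at [0.121, 0.485, 0.231] pointing down, gripper open.
Joint ranges: [-2.72, 2.72], [-1.05, 1.87], [-1.09, 1.28], [-1.99, 2.15], [-1.42, 1.44], [-3.14, 3.14]. Speed limits (rad/s): [2.79, 2.79, 3.14, 3.14, 3.14, 3.14].

## Interface

Orientations are given as a unit quaternion [x, y, z, w].
In Python, from workcell import bot gives the robot as it stands.
- The arm moves only by the tool move_arm, never from a script. Its argument "motion" is a list of rows, each an object of numbers: "x", "y", "z": the shift along the tool's x, y, z in cm; "yaw": the turn about the tool's z in degrees. A call has 1 to 20 rows; each row is the pose to reach, as a shift and turn from the pose commanded when the call began, along the tool's axes at that moment; what a row does not reach only later rows make up. A row lasts 1/8 s, in which the tool goes at most 62.5 mm and 10.7 degrees, less where a joint would pass 70% of its speed; a pose out of reach is approached as far as the arm can. A call with a gripper value outside its range is refused whole. "gripper" is the opening, from -1 (shut) to 1 (fully open), set as the call begins (left out, the last holds). The fingers move at their own pace and stop on an object; the grip force is fixed at half the most. Time passes only in rows, so rows that repeat a pose let the fingers close. It gives the time, the measured TCP pose, the force, the opening and the grip force at its end, in the units of the state.
- bot.get_obs(): the state, without advancing time (a new reading comes with each control period).
- bot.camera(name): name is "scene" or "top"; returns the picture (480x640x3 uint8, blue, green, red); there is no depth.
- bot.camera_model(name): a dict with "K" (3x3 intrinsics, pixels), "dist" ([k1, k2, p1, p2, k3] as OpenCV has them; the pictures are not rectified), "world_from_camera" (4x4, takes a point from camera to world coordinates). Camera axes: x right, y down, z forward; pixel columns grow to the right and rows downward; lengths in m; the calibration is good to about 2 mm. A picture is of the moment at which its call begins. camera_model takes no time and is no camera call.
- bot.job_done(): hands the job in; it is judged then, once.
Trained networks look in the newest picture that a camera, given by its name, has taken for a name from the list of things; names that differ only in an ending like _2 or _b are one class to them, and where a whole thing is asked for, a point or a joint stands for the part that bears it (a point fixed in the world has none). Each returns a list of dicts, best first, with "score" (0 to 1); they miss things now and then, are a little off and sometimes report something else, mostly with a low value. They report only what shows in the picture. A call takes as long as a camera call. They do not tell look-alikes from the thing itself.
- bot.cut_out(camera, name): "mask" (480x640 bool, what is visible of it) and "centre" ([row, column] in pixels, amid what is visible of it).
The state is a dict: "clock": time; "joint_pos": joint angles; "joint_vel": joint speeds; "tau": joint torques, N m; "eef_pos": TCP position; "tool_rot": TCP orientation; "ft_force": force on the tool from outside, world axes, zero at the start; "ft_torque": the same for the moment, N m; "grip_width": finger opening in m; "grasp_force": force on a finger pad.
Only numpy, scipy, OpenCV 4.12 (cv2) and the standard library are available. Lean on these libraries where they do the work, as an engineer would, in place of code of your own. Each camera call takes 0.05 s, during which the arm holds its last target. There are 200 camera calls.

## Working session

There is one attempt and no reset: what is moved stays moved. The work goes in short steps, Python scripts to look and compute and a tool call to move; the robot and the scene stay as the last step left them, time stands still between calls to the robot, and variables do not carry over. Pictures are saved under pics/ and viewed, at most 10 in all, crops included, and the job is handed in when it is done.

Besides the shell and the picture viewer there is one more tool, called after "Request:" by a JSON object that holds its "api" and its "payload". move_arm: Moves the arm, as the interface text tells. Its arguments: {"type":"object","properties":{"motion":{"type":"array"},"gripper":{"type":"number"}},"required":["motion"]}

```bash
mkdir -p pics; ls; python3 - <<'E'
from workcell import bot
import cv2,numpy as np
o=bot.get_obs(); print({k:np.round(v,3).tolist() for k,v in o.items()})
for c in ("scene","top"):
    im=bot.camera(c); cv2.imwrite(f"pics/{c}0.png",im)
    m=bot.camera_model(c); print(c,np.round(m["K"],1).tolist(),np.round(m["dist"],3),np.round(m["world_from_camera"],3).tolist())
    for n in ("slide_carrier","lift_stand","lift_bar","index_knob","knob_grip","carrier_tab"):
        print(n,[(round(d["score"],2),np.round(d["centre"]).tolist(),int(d["mask"].sum())) for d in bot.cut_out(c,n)])
E
```

```text
pics
{'clock': 0.0, 'joint_pos': [1.326, 0.241, 0.004, 1.335, 0.0, 1.571], 'joint_vel': [0.001, 0.0, -0.001, 0.0, 0.001, -0.001], 'tau': [-0.001, -37.232, 25.241, 0.017, -0.0, -0.0], 'eef_pos': [0.121, 0.484, 0.23], 'tool_rot': [0.122, 0.993, -0.001, -0.0], 'ft_force': [0.63, -0.117, 0.231], 'ft_torque': [-0.045, 0.014, 0.002], 'grasp_force': 0.0, 'grip_width': 0.085}
scene [[531.1, 0.0, 312.5], [0.0, 531.1, 243.5], [0.0, 0.0, 1.0]] [-0.073  0.     0.     0.     0.   ] [[-0.873, -0.194, 0.448, -0.119], [-0.488, 0.359, -0.795, 1.263], [-0.007, -0.913, -0.408, 0.685], [0.0, 0.0, 0.0, 1.0]]
slide_carrier [(0.97, [285.0, 295.0], 422), (0.74, [273.0, 376.0], 407)]
lift_stand [(0.96, [243.0, 352.0], 3343)]
lift_bar [(0.83, [234.0, 346.0], 425)]
index_knob [(0.59, [211.0, 368.0], 229)]
knob_grip [(0.82, [211.0, 368.0], 222), (0.61, [277.0, 278.0], 142), (0.16, [284.0, 293.0], 414)]
carrier_tab [(0.76, [270.0, 374.0], 512), (0.57, [283.0, 292.0], 398), (0.34, [243.0, 354.0], 3273)]
top [[518.4, 0.0, 327.0], [0.0, 518.4, 242.3], [0.0, 0.0, 1.0]] [-0.029  0.     0.     0.     0.   ] [[0.026, -0.997, 0.072, 0.436], [-1.0, -0.027, -0.006, 0.094], [0.008, -0.072, -0.997, 1.269], [0.0, 0.0, 0.0, 1.0]]
slide_carrier [(0.88, [254.0, 241.0], 391), (0.54, [321.0, 314.0], 366)]
lift_stand [(0.73, [256.0, 402.0], 7819)]
lift_bar [(0.78, [260.0, 378.0], 297)]
index_knob [(0.95, [250.0, 462.0], 393), (0.31, [256.0, 242.0], 408)]
knob_grip [(0.91, [250.0, 464.0], 357)]
carrier_tab [(0.82, [256.0, 242.0], 361), (0.81, [318.0, 312.0], 355)]
```

```bash
python3 - <<'E'
import cv2,numpy as np
s=cv2.imread("pics/scene0.png");t=cv2.imread("pics/top0.png")
a=cv2.resize(s[180:330,240:440],(800,600),interpolation=cv2.INTER_CUBIC)
b=cv2.resize(t[160:370,210:490],(800,600),interpolation=cv2.INTER_CUBIC)
cv2.imwrite("pics/sc.png",a);cv2.imwrite("pics/tc.png",b)
E
```

```text
(no output)
```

View pics/sc.png

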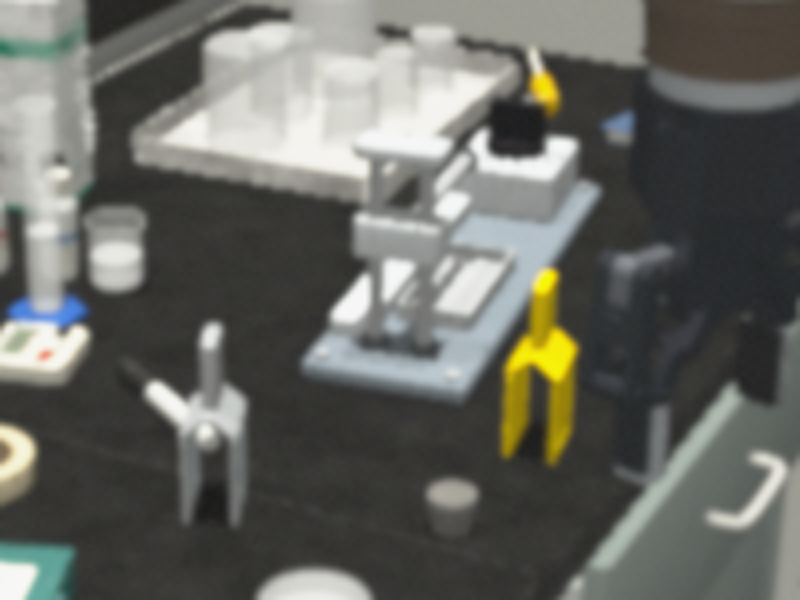

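View pics/tc.png

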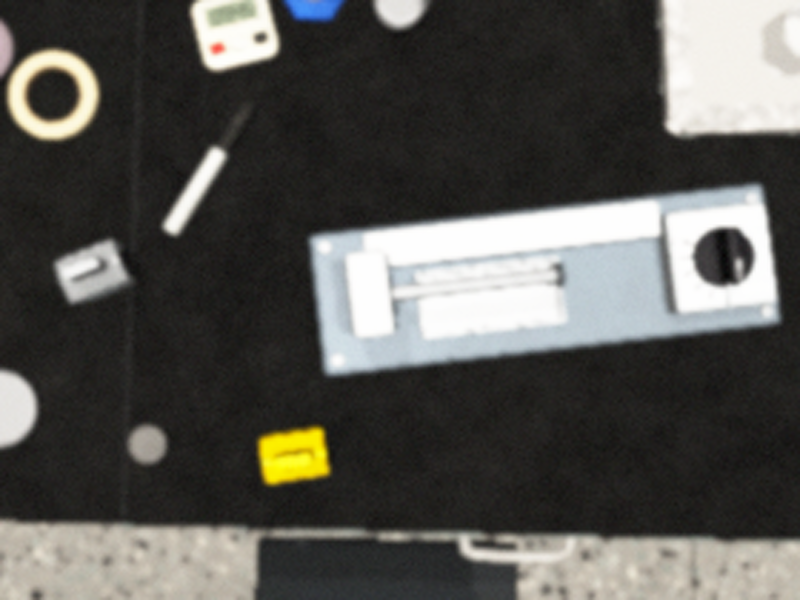

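View pics/top0.png

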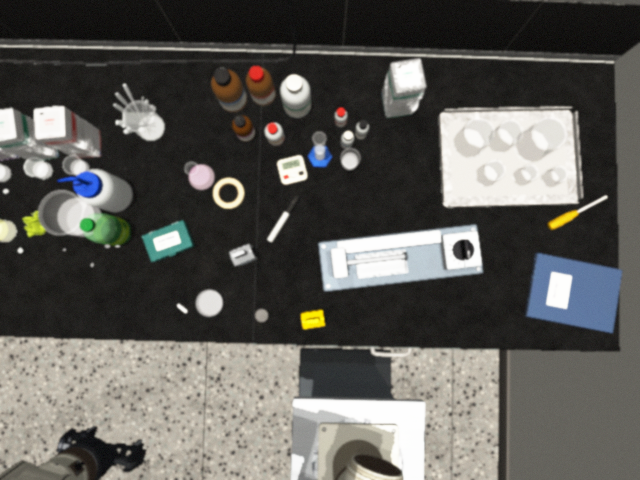

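The steel carrier is at scene (285,295) and top (254,241). The yellow one at scene (273,376) and top (319,313) is the look-alike, so I leave it alone. The steel one matches the "steel" description, and the crops above show its colour. Next I fit the poses.

```bash
cat > h.py <<'E'
from workcell import bot
import cv2,numpy as np
from scipy.optimize import minimize
M={c:bot.camera_model(c) for c in("scene","top")}
def proj(c,P):
    m=M[c];T=np.linalg.inv(m["world_from_camera"])
    return cv2.projectPoints(np.float64(P).reshape(-1,3),cv2.Rodrigues(T[:3,:3])[0],T[:3,3],np.float64(m["K"]),np.float64(m["dist"]))[0][:,0]
def atz(c,uv,z):
    m=M[c];n=cv2.undistortPoints(np.float64(uv).reshape(-1,1,2),np.float64(m["K"]),np.float64(m["dist"]))[:,0]
    W=np.array(m["world_from_camera"]);d=np.c_[n,np.ones(len(n))]@W[:3,:3].T
    return W[:3,3]+d*((z-W[2,3])/d[:,2])[:,None]
def box(x0,x1,y0,y1,z0,z1): return np.array([[x,y,z] for x in(x0,x1) for y in(y0,y1) for z in(z0,z1)])
e=.077-.017*np.tan(np.radians(40))
CAR=[box(-.017,-.013,-.025,.025,0,e),box(.013,.017,-.025,.025,0,e),
 np.array([[x,y,z] for y in(-.025,.025) for x,z in((-.017,e),(0,.077),(0,.072),(-.017,e-.005))]),
 np.array([[x,y,z] for y in(-.025,.025) for x,z in((.017,e),(0,.077),(0,.072),(.017,e-.005))]),
 box(-.005,.005,-.015,.015,.075,.120)]
def place(P,p):
    x,y,z,w=p;c,s=np.cos(w),np.sin(w)
    return P@np.array([[c,s,0],[-s,c,0],[0,0,1]])+[x,y,z]
def sil(c,parts,p,S=4):
    im=np.zeros((480*S,640*S),np.uint8)
    for P in parts:
        q=(proj(c,place(P,p))+.5)*S
        cv2.fillConvexPoly(im,cv2.convexHull(np.int32(np.round(q*16))),255,shift=4)
    return cv2.resize(im,(640,480),interpolation=cv2.INTER_AREA)/255.
def fit(masks,parts,p0,step,free=(0,1,3)):
    p0=np.array(p0,float);f=list(free)
    def cost(d):
        p=p0.copy();p[f]+=d
        return sum(np.abs(cv2.GaussianBlur(sil(c,parts,p)-m,(0,0),1.2)).sum() for c,m in masks.items())
    s=np.vstack([np.zeros(len(f)),np.diag(step)])
    r=minimize(cost,np.zeros(len(f)),method="Nelder-Mead",options=dict(initial_simplex=s,xatol=1e-4,fatol=.05,maxiter=200))
    p=p0.copy();p[f]+=r.x;return p,r.fun,{c:round(float(m.sum())) for c,m in masks.items()}
E
python3 - <<'E'
from h import *
for c in M: bot.camera(c)
mk={}
for c,t in(("scene",(285,295)),("top",(254,241))):
    mk[c]=[d for d in bot.cut_out(c,"slide_carrier") if np.hypot(*(np.array(d["centre"])-t))<15][0]["mask"].astype(float)
p0=atz("top",[241,255],.07)[0]; print(p0)
for k in (["scene","top"],["top"],["scene"]):
    for w in(.42,.2): print(k,fit({c:mk[c] for c in k},CAR,[p0[0],p0[1],0,w],[.006,.006,.15]))
f=lambda x,y:[210+x/2.857-.33,160+y/2.857-.33]
pl=atz("top",[f(310,236),f(762,184),f(780,322),f(327,375)],.014)
print("plate",pl.round(4).tolist(),pl.mean(0).round(4),np.linalg.norm(np.diff(pl,axis=0),axis=1))
d=(pl[0]+pl[3]-pl[1]-pl[2])/2;w=np.arctan2(-d[0],d[1]);print("yaw",w)
b=atz("top",[f(397,292),f(552,273)],.102);c0=pl.mean(0)
R=np.array([[np.cos(w),np.sin(w)],[-np.sin(w),np.cos(w)]])
print("bar ends in stand",((b-c0)[:,:2]@R.T).round(4).tolist())
k=atz("top",[f(723,257)],.068);print("knob disc in stand",((k-c0)[:,:2]@R.T).round(4))
t=cv2.imread("pics/top0.png")
a=cv2.resize(t[225:285,318:348],(400,800)[::1]) if 0 else None
x=cv2.resize(t[235:270,440:485],(800,600),interpolation=cv2.INTER_CUBIC)
y=cv2.resize(t[235:280,330:415],(800,424),interpolation=cv2.INTER_CUBIC)
cv2.imwrite("pics/knob.png",x)
E
```

```text
[0.48831919 0.28439679 0.07      ]
['scene', 'top'] (array([0.48979517, 0.28314497, 0.        , 0.43591799]), np.float64(98.5596010840857), {'scene': 382, 'top': 402})
['scene', 'top'] (array([0.48990722, 0.28334001, 0.        , 0.44783174]), np.float64(97.39730778739789), {'scene': 382, 'top': 402})
['top'] (array([0.49061501, 0.28360702, 0.        , 0.41021399]), np.float64(19.364765719111265), {'top': 402})
['top'] (array([0.49061769, 0.28359244, 0.        , 0.40971772]), np.float64(19.3702902796305), {'top': 402})
['scene'] (array([0.48801025, 0.28557655, 0.        , 0.44685489]), np.float64(70.60941623249121), {'scene': 382})
['scene'] (array([0.48883665, 0.28465306, 0.        , 0.43936711]), np.float64(71.68088643949427), {'scene': 382})
plate [[0.5266, 0.1073, 0.014], [0.5815, -0.2781, 0.014], [0.464, -0.2941, 0.014], [0.4094, 0.0898, 0.014]] [ 0.4954 -0.0938  0.014 ] [0.3893058  0.11865645 0.38776987]
yaw 0.1413337971200783
bar ends in stand [[0.001, 0.1316], [0.0018, 0.0081]]
knob disc in stand [[-0.0003 -0.1379]]
```

View pics/knob.png

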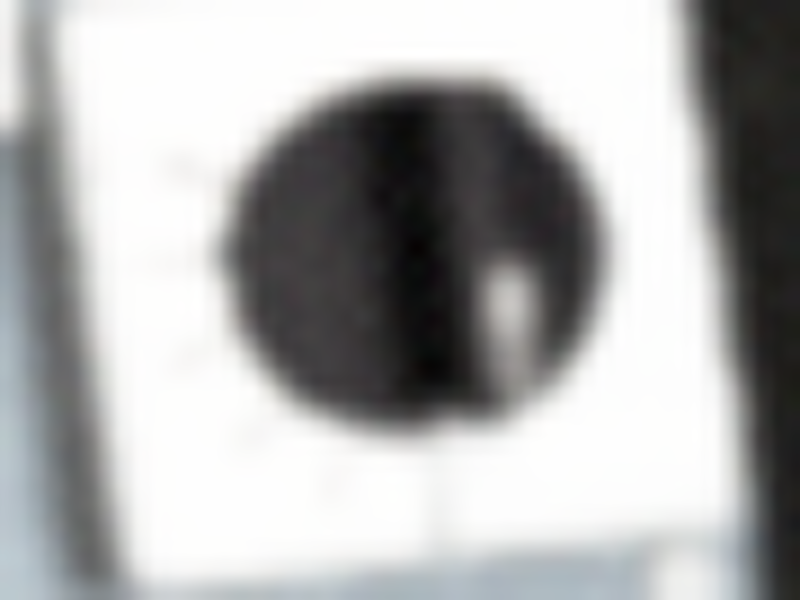

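Stand yaw is 0.141, bar_mid ≈ (0.487, −0.026) and the knob ≈ (0.515, −0.232). The knob's grip lies along the stand's x, with the pointer towards the robot at top ~(252,468). The carrier is at (0.490, 0.2835) with yaw ~0.42. I'll hover above it first.

Request:
{"api": "move_arm", "payload": {"motion": [{"x": -2,"y": -0.5,"yaw": 3},{"x": -6,"y": -1.6,"yaw": 9},{"x": -11,"y": -2.9,"yaw": 16},{"x": -16.5,"y": -4.3,"yaw": 23},{"x": -22,"y": -5.7,"yaw": 30},{"x": -27.5,"y": -7.2,"yaw": 37,"z": 1},{"x": -33,"y": -8.6,"yaw": 43,"z": 2},{"x": -37.5,"y": -9.8,"yaw": 48,"z": 3},{"x": -40,"y": -10.4,"yaw": 51,"z": 4},{"x": -40.7,"y": -10.6,"yaw": 51.7,"z": 5},{"x": -40.7,"y": -10.6,"yaw": 51.7,"z": 5},{"x": -40.7,"y": -10.6,"yaw": 51.7,"z": 5}], "gripper": 0.2}}

```text
invalid input at $.motion[0]: expected keys x, y, z, yaw
```

```bash
python3 - <<'E'
from h import *
o=bot.get_obs();print({k:np.round(o[k],4).tolist() for k in("clock","eef_pos","tool_rot","grip_width","joint_pos")})
t=bot.camera("top");s=bot.camera("scene")
d=[d for d in bot.cut_out("scene","slide_carrier")]
print([(x["score"],x["centre"]) for x in d])
a=cv2.resize(s[215:325,240:350],(600,600),interpolation=cv2.INTER_CUBIC)
cv2.imwrite("pics/hov.png",a)
E
```

```text
{'clock': 0.9, 'eef_pos': [0.1212, 0.4851, 0.2313], 'tool_rot': [0.1221, 0.9925, 0.0, 0.0], 'grip_width': 0.0855, 'joint_pos': [1.326, 0.2406, 0.005, 1.3352, -0.0, 1.5708]}
[(0.89, [283.3, 294.7]), (0.83, [273.1, 373.4])]
```

View pics/hov.png

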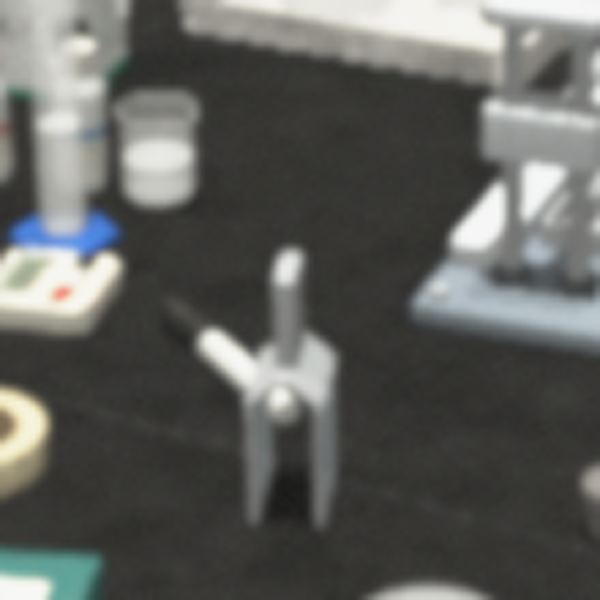

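The call was refused because every row needs all four keys. The enlarged crop confirms the grey steel carrier, with its tab top at scene ~(293,262). I resend the move with full rows.

Request:
{"api": "move_arm", "payload": {"motion": [{"x": -2,"y": -0.5,"z": 0,"yaw": 3},{"x": -6,"y": -1.6,"z": 0,"yaw": 9},{"x": -11,"y": -2.9,"z": 0,"yaw": 16},{"x": -16.5,"y": -4.3,"z": 0,"yaw": 23},{"x": -22,"y": -5.7,"z": 0,"yaw": 30},{"x": -27.5,"y": -7.2,"z": 1,"yaw": 37},{"x": -33,"y": -8.6,"z": 2,"yaw": 43},{"x": -37.5,"y": -9.8,"z": 3,"yaw": 48},{"x": -40,"y": -10.4,"z": 4,"yaw": 51},{"x": -40.7,"y": -10.6,"z": 5,"yaw": 51.7},{"x": -40.7,"y": -10.6,"z": 5,"yaw": 51.7},{"x": -40.7,"y": -10.6,"z": 5,"yaw": 51.7}], "gripper": 0.2}}

```text
clock: 2.55
eef_pos: [0.4895, 0.2844, 0.1817]
tool_rot: [0.542, 0.84, 0.0, -0.0]
ft_force: [0.4, -0.6, 0.4]
grip_width: 0.0512
grasp_force: 0.0
```

```bash
python3 - <<'E'
from h import *
o=bot.get_obs();print({k:np.round(o[k],4).tolist() for k in("clock","eef_pos","tool_rot","grip_width","joint_pos")})
t=bot.camera("top");s=bot.camera("scene")
a=cv2.resize(s[180:310,220:350],(600,600),interpolation=cv2.INTER_CUBIC)
cv2.imwrite("pics/hov2.png",a)
E
```

```text
{'clock': 2.55, 'eef_pos': [0.4895, 0.2844, 0.1817], 'tool_rot': [0.5419, 0.8405, 0.0001, -0.0002], 'grip_width': 0.0512, 'joint_pos': [0.5262, 0.3957, 0.0923, 1.2674, 0.0003, 1.6714]}
```

View pics/hov2.png

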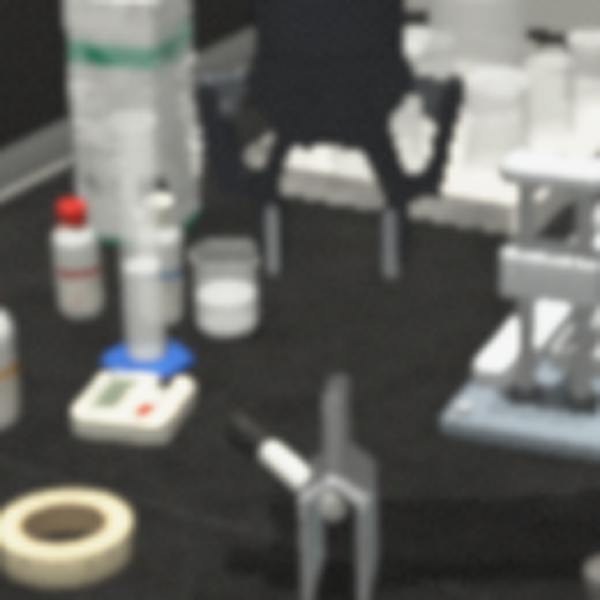

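The open fingers straddle the tab: pads at crop x 272 and 390, tab at 337. I descend and close.

Request:
{"api": "move_arm", "payload": {"motion": [{"x": 0,"y": 0,"z": 2,"yaw": 0},{"x": 0,"y": 0,"z": 5,"yaw": 0},{"x": 0,"y": 0,"z": 8,"yaw": 0},{"x": 0,"y": 0,"z": 9.7,"yaw": 0},{"x": 0,"y": 0,"z": 9.8,"yaw": 0},{"x": 0,"y": 0,"z": 9.8,"yaw": 0}]}}

```text
clock: 3.4
eef_pos: [0.4907, 0.2843, 0.0844]
tool_rot: [0.542, 0.84, 0.001, 0.0]
ft_force: [0.6, 0.1, -0.3]
grip_width: 0.0513
grasp_force: 0.0
```

Request:
{"api": "move_arm", "payload": {"motion": [{"x": 0,"y": 0,"z": 0,"yaw": 0},{"x": 0,"y": 0,"z": 0,"yaw": 0},{"x": 0,"y": 0,"z": 0,"yaw": 0},{"x": 0,"y": 0,"z": 0,"yaw": 0},{"x": 0,"y": 0,"z": 0,"yaw": 0},{"x": 0,"y": 0,"z": 0,"yaw": 0}], "gripper": -1}}

```text
clock: 4.15
eef_pos: [0.491, 0.284, 0.0842]
tool_rot: [0.543, 0.84, 0.001, 0.0]
ft_force: [-1.0, -0.1, 4.6]
grip_width: 0.0093
grasp_force: 59.2
```

Request:
{"api": "move_arm", "payload": {"motion": [{"x": 0,"y": 0,"z": -1,"yaw": 0},{"x": 0,"y": 0,"z": -4,"yaw": 0},{"x": 0,"y": 0,"z": -9,"yaw": 0},{"x": 0,"y": 0,"z": -14,"yaw": 0},{"x": 0,"y": 0,"z": -19,"yaw": 0},{"x": 0,"y": 0,"z": -22.5,"yaw": 0},{"x": 0,"y": 0,"z": -22.5,"yaw": 0},{"x": 0,"y": 0,"z": -22.5,"yaw": 0}]}}

```text
clock: 5.15
eef_pos: [0.4899, 0.2833, 0.3072]
tool_rot: [0.543, 0.84, -0.001, -0.0]
ft_force: [0.6, 0.1, -1.5]
grip_width: 0.009
grasp_force: 58.6
```

```bash
python3 - <<'E'
from h import *
o=bot.get_obs();print({k:np.round(o[k],4).tolist() for k in("clock","eef_pos","tool_rot","grip_width","grasp_force","ft_force")})
s=bot.camera("scene");P=np.array(o["eef_pos"])
q=proj("scene",[P])[0];print(q)
d=bot.cut_out("scene","slide_carrier");print([(x["score"],x["centre"]) for x in d])
p=[P[0],P[1],P[2]-.0842,.425]
for x in d:
    if x["centre"][1]<340: print(fit({"scene":x["mask"].astype(float)},CAR,p,[.004,.004,.004,.1],(0,1,2,3)),p)
i,j=int(q[1]),int(q[0])
v=s[i-40:i+80,j-60:j+60].copy()
cv2.imwrite("pics/lift.png",cv2.resize(v,(600,600),interpolation=cv2.INTER_CUBIC))
E
```

```text
{'clock': 5.15, 'eef_pos': [0.4899, 0.2833, 0.3072], 'tool_rot': [0.5426, 0.84, -0.0009, -0.0004], 'grip_width': 0.009, 'grasp_force': 58.5866, 'ft_force': [0.5703, 0.1495, -1.5106]}
[290.03855983 188.34705767]
[(0.95, [272.4, 375.1]), (0.6, [198.7, 295.5])]
(array([0.48769213, 0.28496329, 0.22248128, 0.44184502]), np.float64(87.4202875039959), {'scene': 433}) [np.float64(0.4898856689953256), np.float64(0.2833068352571245), np.float64(0.22303192664476418), 0.425]
```

View pics/lift.png

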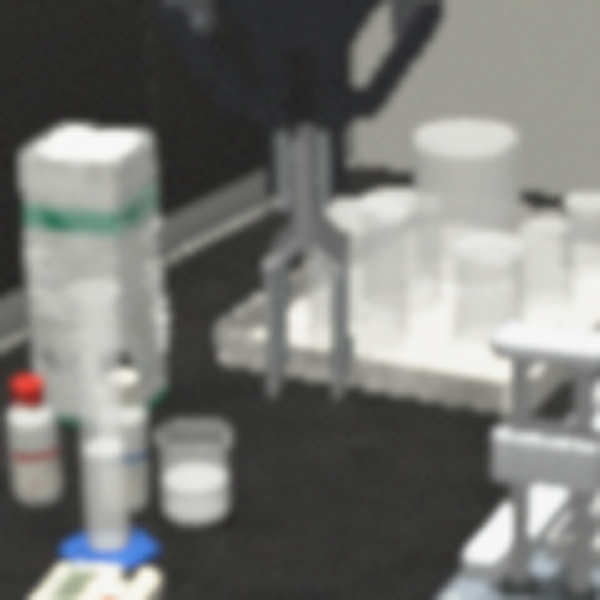

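The carrier is held upright in the fingers. I carry it high over the yoke to above the bar.

Request:
{"api": "move_arm", "payload": {"motion": [{"x": -1,"y": -0.5,"z": 0,"yaw": 1},{"x": -4,"y": -1.8,"z": 0,"yaw": 3},{"x": -8,"y": -3.7,"z": 0,"yaw": 5},{"x": -12.5,"y": -5.8,"z": 0,"yaw": 8},{"x": -17,"y": -7.9,"z": 0,"yaw": 11},{"x": -21.5,"y": -9.9,"z": 0,"yaw": 13},{"x": -25,"y": -11.6,"z": 0,"yaw": 15},{"x": -27.5,"y": -12.7,"z": 0,"yaw": 16},{"x": -28.3,"y": -13.1,"z": 1,"yaw": 16.2},{"x": -28.3,"y": -13.1,"z": 3,"yaw": 16.2},{"x": -28.3,"y": -13.1,"z": 5.5,"yaw": 16.2},{"x": -28.3,"y": -13.1,"z": 7,"yaw": 16.2},{"x": -28.3,"y": -13.1,"z": 7,"yaw": 16.2},{"x": -28.3,"y": -13.1,"z": 7,"yaw": 16.2}]}}

```text
clock: 7.0
eef_pos: [0.4877, -0.028, 0.2389]
tool_rot: [0.655, 0.755, 0.0, 0.0]
ft_force: [-0.2, 1.2, -0.6]
grip_width: 0.0091
grasp_force: 58.5
```

```bash
python3 - <<'E'
from h import *
o=bot.get_obs();print({k:np.round(o[k],4).tolist() for k in("clock","eef_pos","tool_rot","grip_width","grasp_force","ft_force")})
s=bot.camera("scene");P=np.array(o["eef_pos"])
d=bot.cut_out("scene","slide_carrier");print([(x["score"],x["centre"]) for x in d])
q=proj("scene",[P])[0]
p=[P[0],P[1],P[2]-.0842,.141]
for x in d:
    if abs(x["centre"][0]-q[1])<30 and abs(x["centre"][1]-q[0])<30: print(fit({"scene":x["mask"].astype(float)},CAR,p,[.004,.004,.004,.1],(0,1,2,3)),p)
i,j=int(q[1]),int(q[0])
cv2.imwrite("pics/above.png",cv2.resize(s[i-30:i+90,j-60:j+60],(600,600),interpolation=cv2.INTER_CUBIC))
print(i,j)
E
```

```text
{'clock': 7.0, 'eef_pos': [0.4877, -0.028, 0.2389], 'tool_rot': [0.6554, 0.7553, 0.0003, 0.0004], 'grip_width': 0.0091, 'grasp_force': 58.5046, 'ft_force': [-0.1624, 1.2223, -0.6303]}
[(0.96, [195.8, 352.0]), (0.95, [276.1, 376.6])]
(array([ 0.48466093, -0.02406377,  0.15443998,  0.05409774]), np.float64(60.38082239624749), {'scene': 530}) [np.float64(0.487683201297744), np.float64(-0.02799538977255173), np.float64(0.15473558312959373), 0.141]
181 349
```

View pics/above.png

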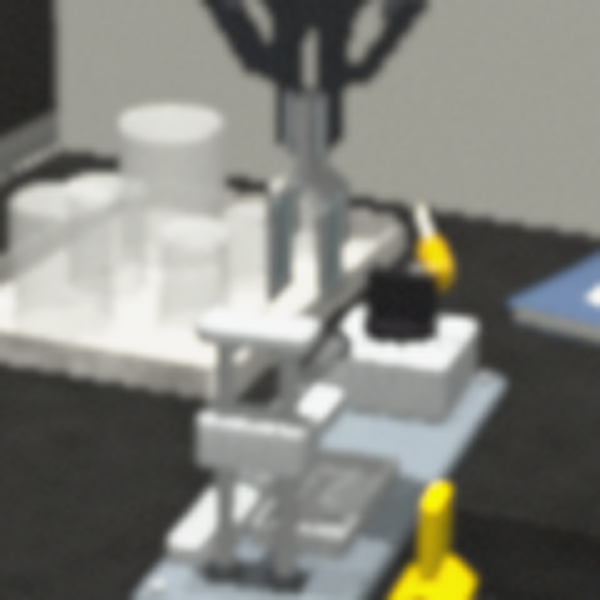

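The legs straddle the bar line in the view (legs at crop x 280 and 330). I lower it most of the way, then check forces.

Request:
{"api": "move_arm", "payload": {"motion": [{"x": 0,"y": 0,"z": 1,"yaw": 0},{"x": 0,"y": 0,"z": 2.5,"yaw": 0},{"x": 0,"y": 0,"z": 4,"yaw": 0},{"x": 0,"y": 0,"z": 5.5,"yaw": 0},{"x": 0,"y": 0,"z": 7,"yaw": 0},{"x": 0,"y": 0,"z": 8.5,"yaw": 0},{"x": 0,"y": 0,"z": 10,"yaw": 0},{"x": 0,"y": 0,"z": 10.5,"yaw": 0},{"x": 0,"y": 0,"z": 10.5,"yaw": 0}]}}

```text
clock: 8.22
eef_pos: [0.4871, -0.0282, 0.133]
tool_rot: [0.656, 0.755, -0.0, -0.0]
ft_force: [-0.4, -0.3, -0.8]
grip_width: 0.0093
grasp_force: 58.5
```

```bash
python3 - <<'E'
from h import *
o=bot.get_obs();print({k:np.round(o[k],4).tolist() for k in("clock","eef_pos","tool_rot","grip_width","grasp_force","ft_force","ft_torque")})
s=bot.camera("scene");P=np.array(o["eef_pos"])
q=proj("scene",[P])[0];i,j=int(q[1]),int(q[0])
cv2.imwrite("pics/low.png",cv2.resize(s[i-40:i+60,j-50:j+50],(600,600),interpolation=cv2.INTER_CUBIC))
E
```

```text
{'clock': 8.225, 'eef_pos': [0.4871, -0.0282, 0.133], 'tool_rot': [0.6556, 0.7551, -0.0002, -0.0003], 'grip_width': 0.0093, 'grasp_force': 58.5065, 'ft_force': [-0.376, -0.295, -0.8325], 'ft_torque': [0.045, 0.0383, 0.0448]}
```

View pics/low.png

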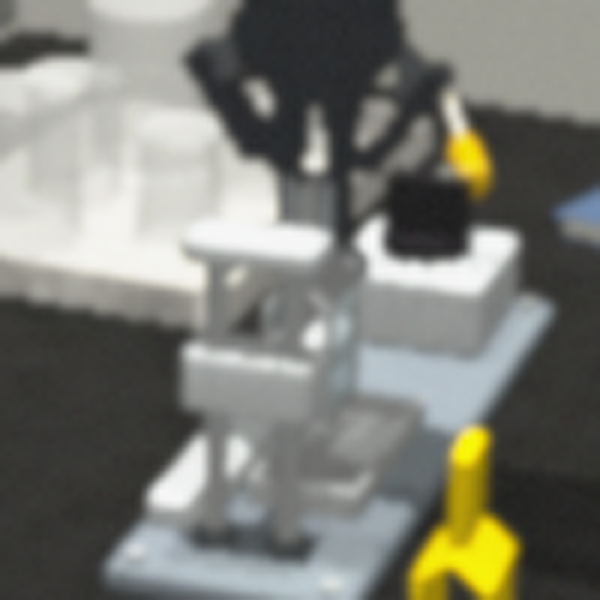

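There is no contact force and the legs sit either side of the bar (the right leg shows at crop (340,330)). I lower to seat it.

Request:
{"api": "move_arm", "payload": {"motion": [{"x": 0,"y": 0,"z": 0.4,"yaw": 0},{"x": 0,"y": 0,"z": 0.7,"yaw": 0},{"x": 0,"y": 0,"z": 0.9,"yaw": 0},{"x": 0,"y": 0,"z": 0.9,"yaw": 0}]}}

```text
clock: 8.78
eef_pos: [0.4871, -0.0282, 0.1241]
tool_rot: [0.656, 0.755, -0.0, -0.0]
ft_force: [0.0, -0.5, -1.0]
grip_width: 0.009
grasp_force: 58.5
```

Request:
{"api": "move_arm", "payload": {"motion": [{"x": 0,"y": 0,"z": 0.1,"yaw": 0},{"x": 0,"y": 0,"z": 0.2,"yaw": 0},{"x": 0,"y": 0,"z": 0.2,"yaw": 0}]}}

```text
clock: 9.15
eef_pos: [0.4874, -0.0283, 0.1226]
tool_rot: [0.656, 0.755, 0.0, 0.0]
ft_force: [-1.2, -0.3, 1.4]
grip_width: 0.0091
grasp_force: 58.8
```

Contact starts at the expected height, so I release.

Request:
{"api": "move_arm", "payload": {"motion": [{"x": 0,"y": 0,"z": 0,"yaw": 0},{"x": 0,"y": 0,"z": 0,"yaw": 0},{"x": 0,"y": 0,"z": 0,"yaw": 0},{"x": 0,"y": 0,"z": 0,"yaw": 0}], "gripper": 0.1}}

```text
clock: 9.65
eef_pos: [0.4873, -0.0282, 0.1223]
tool_rot: [0.656, 0.755, -0.0, -0.0]
ft_force: [-0.6, 0.1, 0.1]
grip_width: 0.0473
grasp_force: 0.0
```

Request:
{"api": "move_arm", "payload": {"motion": [{"x": 0,"y": 0,"z": -1,"yaw": 0},{"x": 0,"y": 0,"z": -3.5,"yaw": 0},{"x": 0,"y": 0,"z": -7,"yaw": 0},{"x": 0,"y": 0,"z": -10.5,"yaw": 0},{"x": 0,"y": 0,"z": -13,"yaw": 0},{"x": 0,"y": 0,"z": -13,"yaw": 0}]}}

```text
clock: 10.4
eef_pos: [0.4888, -0.0283, 0.2551]
tool_rot: [0.656, 0.755, 0.002, 0.002]
ft_force: [0.7, -0.8, -0.4]
grip_width: 0.047
grasp_force: 0.0
```

```bash
python3 - <<'E'
from h import *
o=bot.get_obs();print({k:np.round(o[k],4).tolist() for k in("clock","eef_pos","tool_rot","grip_width","joint_pos")})
s=bot.camera("scene");t=bot.camera("top")
d=bot.cut_out("scene","slide_carrier");print([(x["score"],x["centre"]) for x in d])
d=bot.cut_out("top","slide_carrier");print([(x["score"],x["centre"]) for x in d])
d=bot.cut_out("top","knob_grip");print([(x["score"],x["centre"]) for x in d])
print(proj("scene",[[.487,-.028,.138]]),proj("top",[[.487,-.028,.138]]))
a=cv2.resize(s[190:290,300:400],(500,500),interpolation=cv2.INTER_CUBIC)
b=cv2.resize(t[225:285,318:378],(300,300),interpolation=cv2.INTER_CUBIC)
cv2.imwrite("pics/hung.png",np.hstack([a,np.vstack([b,np.zeros((200,300,3),np.uint8)])]))
E
```

```text
{'clock': 10.4, 'eef_pos': [0.4888, -0.0283, 0.2551], 'tool_rot': [0.6556, 0.7551, 0.0018, 0.0023], 'grip_width': 0.047, 'joint_pos': [-0.0578, 0.2061, 0.0227, 1.3815, -0.0, 1.372]}
[(0.98, [272.3, 372.4]), (0.69, [231.1, 356.2]), (0.62, [267.8, 247.3])]
[(0.69, [320.4, 312.0]), (0.61, [259.6, 371.8])]
[]
[[348.99234664 214.85452981]] [[379.09179904 257.90124166]]
```

View pics/hung.png

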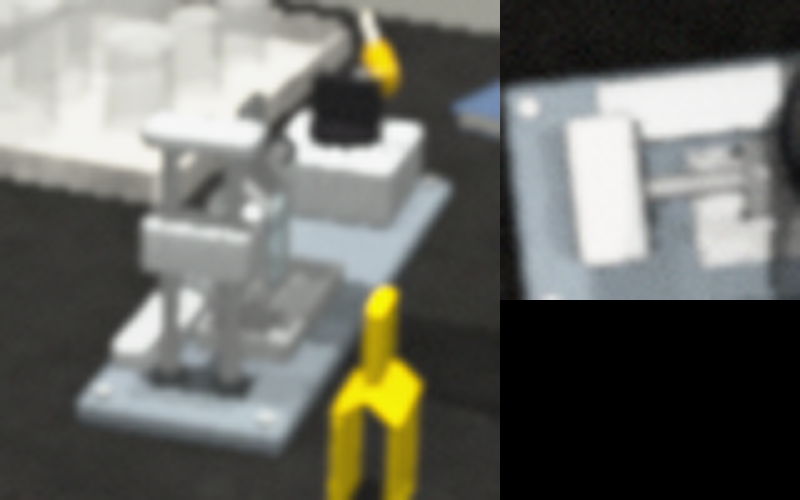

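The carrier hangs on the bar with the fingers clear. Next I go to the knob with the fingers turned to close along the stand's y.

Request:
{"api": "move_arm", "payload": {"motion": [{"x": -1,"y": 0,"z": 0,"yaw": -5},{"x": -3,"y": 0,"z": 0,"yaw": -13},{"x": -5.5,"y": 0,"z": 0,"yaw": -22},{"x": -8,"y": 0,"z": 0,"yaw": -31},{"x": -10.5,"y": 0,"z": 0,"yaw": -40},{"x": -13,"y": 0,"z": 0,"yaw": -50},{"x": -15.5,"y": 0,"z": 0,"yaw": -60},{"x": -17.5,"y": 0,"z": 0,"yaw": -70},{"x": -19.5,"y": -0.1,"z": 2,"yaw": -80},{"x": -20.5,"y": -0.1,"z": 5,"yaw": -87},{"x": -20.6,"y": -0.1,"z": 8,"yaw": -90},{"x": -20.6,"y": -0.1,"z": 10.5,"yaw": -90},{"x": -20.6,"y": -0.1,"z": 10.5,"yaw": -90},{"x": -20.6,"y": -0.1,"z": 10.5,"yaw": -90}], "gripper": 0}}

```text
clock: 12.4
eef_pos: [0.5154, -0.2324, 0.1477]
tool_rot: [-0.07, 0.998, -0.0, 0.0]
ft_force: [0.2, 0.6, 0.5]
grip_width: 0.0427
grasp_force: 0.0
```

```bash
python3 - <<'E'
from h import *
o=bot.get_obs();print({k:np.round(o[k],4).tolist() for k in("clock","eef_pos","tool_rot","grip_width","joint_pos")})
s=bot.camera("scene");t=bot.camera("top");cv2.imwrite("pics/t9.png",t);cv2.imwrite("pics/s9.png",s)
d=bot.cut_out("top","slide_carrier");print([(x["score"],x["centre"]) for x in d])
for x in d:
    if 345<x["centre"][1]<400 and x["centre"][0]<300: print(fit({"top":x["mask"].astype(float)},CAR,[.487,-.028,.038,.141],[.004,.004,.1]))
for c in M:
    d=bot.cut_out(c,"knob_grip");print(c,[(x["score"],x["centre"]) for x in d])
    print(proj(c,[[.5152,-.2324,.089]]))
d=bot.cut_out("top","lift_bar");print([(x["score"],x["centre"]) for x in d])
E
```

```text
{'clock': 12.4, 'eef_pos': [0.5154, -0.2324, 0.1477], 'tool_rot': [-0.0704, 0.9975, -0.0001, 0.0001], 'grip_width': 0.0427, 'joint_pos': [-0.4236, 0.4163, 0.0321, 1.1865, -0.0, -0.5645]}
[(0.8, [319.9, 313.9]), (0.68, [157.0, 350.1]), (0.67, [260.8, 378.2])]
(array([ 0.48206394, -0.02294578,  0.038     ,  0.28347835]), np.float64(656.5725490196078), {'top': 302})
(array([ 0.48652705, -0.02773967,  0.038     ,  0.16606758]), np.float64(27.744662957010103), {'top': 344})
scene [(0.74, [308.4, 348.7]), (0.53, [207.7, 368.6])]
[[368.16119669 207.57388061]]
top [(0.66, [253.1, 461.4]), (0.21, [169.0, 291.2])]
[[466.08159641 248.82677942]]
[(0.68, [258.5, 389.3])]
```

The carrier sits on the bar as planned. The knob position agrees in the scene view: predicted (368,208), found (369,208). I descend and grip.

Request:
{"api": "move_arm", "payload": {"motion": [{"x": 0,"y": 0,"z": 1.5,"yaw": 0},{"x": 0,"y": 0,"z": 3.5,"yaw": 0},{"x": 0,"y": 0,"z": 5.5,"yaw": 0},{"x": 0,"y": 0,"z": 7,"yaw": 0},{"x": 0,"y": 0,"z": 7.4,"yaw": 0},{"x": 0,"y": 0,"z": 7.4,"yaw": 0}]}}

```text
clock: 13.45
eef_pos: [0.5152, -0.2323, 0.0732]
tool_rot: [-0.07, 0.998, 0.0, -0.0]
ft_force: [-0.4, -0.2, -0.8]
grip_width: 0.0426
grasp_force: 0.0
```

Request:
{"api": "move_arm", "payload": {"motion": [{"x": 0,"y": 0,"z": 0,"yaw": 0},{"x": 0,"y": 0,"z": 0,"yaw": 0},{"x": 0,"y": 0,"z": 0,"yaw": 0},{"x": 0,"y": 0,"z": 0,"yaw": 0},{"x": 0,"y": 0,"z": 0,"yaw": 0}], "gripper": -1}}

```text
clock: 14.08
eef_pos: [0.5157, -0.2317, 0.0743]
tool_rot: [-0.071, 0.998, 0.0, 0.001]
ft_force: [-0.2, 3.7, 5.5]
grip_width: 0.013
grasp_force: 59.8
```

Gripped with small side forces. I turn clockwise in stages.

Request:
{"api": "move_arm", "payload": {"motion": [{"x": 0,"y": 0,"z": 0,"yaw": 3},{"x": 0,"y": 0,"z": 0,"yaw": 7},{"x": 0,"y": 0,"z": 0,"yaw": 11},{"x": 0,"y": 0,"z": 0,"yaw": 15},{"x": 0,"y": 0,"z": 0,"yaw": 19},{"x": 0,"y": 0,"z": 0,"yaw": 23},{"x": 0,"y": 0,"z": 0,"yaw": 27},{"x": 0,"y": 0,"z": 0,"yaw": 31},{"x": 0,"y": 0,"z": 0,"yaw": 35},{"x": 0,"y": 0,"z": 0,"yaw": 39},{"x": 0,"y": 0,"z": 0,"yaw": 43},{"x": 0,"y": 0,"z": 0,"yaw": 47},{"x": 0,"y": 0,"z": 0,"yaw": 50},{"x": 0,"y": 0,"z": 0,"yaw": 50}]}}

```text
clock: 15.82
eef_pos: [0.5155, -0.2323, 0.0743]
tool_rot: [0.357, 0.934, -0.0, 0.001]
ft_force: [-1.3, 3.3, 5.9]
grip_width: 0.0131
grasp_force: 59.9
```

```bash
cat > k.py <<'E'
from h import *
o=bot.get_obs();print({k:np.round(o[k],4).tolist() for k in("clock","eef_pos","tool_rot","grip_width","grasp_force","ft_force","ft_torque","joint_pos")})
r=o["tool_rot"];h=2*np.arctan2(r[0],r[1]);print("cw deg from stand",np.degrees(h)+8.1)
t=bot.camera("top");s=bot.camera("scene")
d=bot.cut_out("top","slide_carrier");d=[x for x in d if 345<x["centre"][1]<400 and 240<x["centre"][0]<290]
if d: print(fit({"top":d[0]["mask"].astype(float)},CAR,[.487,-.028,.055,.141],[.004,.004,.006,.1],(0,1,2,3)))
ds=bot.cut_out("scene","slide_carrier");print([(x["score"],x["centre"]) for x in ds])
ds=[x for x in ds if np.hypot(x["centre"][0]-228,x["centre"][1]-352)<18]
if d and ds:
    for z in(.038,.046,.054,.062,.070): print(z,[proj(c,[[.4865,-.028,z+.12]])[0].round(1) for c in M])
    for x,c in((d[0],"top"),(ds[0],"scene")):
        i,j=np.nonzero(x["mask"]);print(c,"rows",i.min(),i.max(),"cols",j.min(),j.max())
E
python3 k.py
```

```text
{'clock': 15.825, 'eef_pos': [0.5155, -0.2323, 0.0743], 'tool_rot': [0.3575, 0.9339, -0.0001, 0.0006], 'grip_width': 0.0131, 'grasp_force': 59.8765, 'ft_force': [-1.2834, 3.3115, 5.894], 'ft_torque': [0.4752, 0.3588, 0.1997], 'joint_pos': [-0.4234, 0.4801, -0.0735, 1.016, -0.0001, 0.3078]}
cw deg from stand 49.990608516312086
(array([ 0.48590869, -0.02801548,  0.05894535,  0.13203562]), np.float64(38.126153386131335), {'top': 347})
[(0.8, [272.3, 372.9]), (0.59, [227.7, 353.7]), (0.36, [331.7, 319.1])]
0.038 [array([349.3, 208.3]), array([380.1, 257.7])]
0.046 [array([349.4, 205.7]), array([380.5, 257.6])]
0.054 [array([349.4, 203. ]), array([380.9, 257.4])]
0.062 [array([349.5, 200.4]), array([381.4, 257.3])]
0.07 [array([349.5, 197.7]), array([381.8, 257.1])]
top rows 251 267 cols 367 390
scene rows 204 244 cols 342 357
```

Turned 50° and the carrier has risen about two clicks. I turn the remaining 22°.

Request:
{"api": "move_arm", "payload": {"motion": [{"x": 0,"y": 0,"z": 0,"yaw": 3},{"x": 0,"y": 0,"z": 0,"yaw": 6},{"x": 0,"y": 0,"z": 0,"yaw": 9},{"x": 0,"y": 0,"z": 0,"yaw": 12},{"x": 0,"y": 0,"z": 0,"yaw": 15},{"x": 0,"y": 0,"z": 0,"yaw": 18},{"x": 0,"y": 0,"z": 0,"yaw": 20},{"x": 0,"y": 0,"z": 0,"yaw": 22},{"x": 0,"y": 0,"z": 0,"yaw": 22},{"x": 0,"y": 0,"z": 0,"yaw": 22},{"x": 0,"y": 0,"z": 0,"yaw": 22},{"x": 0,"y": 0,"z": 0,"yaw": 22}]}}

```text
clock: 17.52
eef_pos: [0.5153, -0.2325, 0.0744]
tool_rot: [0.529, 0.849, -0.0, 0.0]
ft_force: [-2.6, 1.9, 5.9]
grip_width: 0.0129
grasp_force: 59.9
```

```bash
python3 k.py
```

```text
{'clock': 17.525, 'eef_pos': [0.5153, -0.2325, 0.0744], 'tool_rot': [0.5291, 0.8485, -0.0002, 0.0005], 'grip_width': 0.0129, 'grasp_force': 59.9091, 'ft_force': [-2.5564, 1.8682, 5.9092], 'ft_torque': [0.3473, 0.5772, 0.1987], 'joint_pos': [-0.4235, 0.48, -0.0736, 1.0163, -0.0005, 0.6916]}
cw deg from stand 71.99265127834506
[(0.75, [219.9, 352.0]), (0.66, [274.7, 373.5]), (0.18, [333.4, 319.3])]
```

```bash
python3 - <<'E'
from h import *
s=bot.camera("scene");bot.camera("top")
for x in bot.cut_out("scene","slide_carrier"):
    if 335<x["centre"][1]<365 and x["centre"][0]<250:
        i,j=np.nonzero(x["mask"]);print("scene rows",i.min(),i.max(),j.min(),j.max())
        print(fit({"scene":x["mask"].astype(float)},CAR,[.4865,-.028,.06,.141],[.006],(2,)))
for x in bot.cut_out("top","slide_carrier"):print(x["score"],x["centre"])
# bar block: vertical image shift against the lift-down picture
a=cv2.imread("pics/s9.png")
b0=proj("scene",[[.4735,.0596,.102]])[0];j,i=map(int,b0)
T=a[i-7:i+9,j-14:j+12]
r=cv2.matchTemplate(s[i-35:i+20,j-16:j+14],T,cv2.TM_CCOEFF_NORMED);m=cv2.minMaxLoc(r);print("shift",m[3][1]-28,m[1])
for k in(2,3,4):print(k,proj("scene",[[.4735,.0596,.102+.008*k]])[0]-b0)
E
```

```text
scene rows 200 242 347 358
(array([ 0.4865    , -0.028     ,  0.06159375,  0.141     ]), np.float64(236.65854996939436), {'scene': 232})
0.8 [318.3, 312.3]
0.66 [259.9, 379.7]
0.18 [219.8, 284.5]
shift -6 0.576650083065033
2 [ 0.08093724 -5.35962874]
3 [ 0.1215269  -8.05736708]
4 [  0.16219645 -10.76712088]
```

```bash
python3 -c "
from workcell import bot
print(bot.job_done())"
```

```text
the job is handed in; nothing more can be done
None
```

I hung the slide carrier on the bar and let go of it, then turned the knob 72° clockwise to its third click. I handed the job in at about 18 s with the fingers still gripping the knob. The carrier's height in the image fits three clicks, but one cross-check on the block was a weak match (6 px of shift against about 8 expected), and the verdict was not shown.

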